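Load a cracked casting into the preheating furnace

TASK

Get the cracked water-outlet casting ready for preheating: lift the lid off the small round furnace by its knob and set it down flat, knob up, on the middle of the refractory board. Then stand the casting upright on its flange in the middle of the furnace chamber, well clear of the heating coil in its wall, and put the lid back on so that it sits fully down on the rim. The lid and the lining are brittle, so set things down gently without dropping them, and leave the piston and the sprocket where they lie.

Things in the scene. Friction and masses are not known exactly. Their poses are not given: they have to be found in the camera images.
- lid_knob (a point): Centre of the knob of the furnace's loose lid (0.6 kg): a round off-white disc with a steel edge, 196 mm across, 24 mm thick, a concentric spigot 138 mm across and 12 mm deep below it, and on top a round knob 37 mm across, 28 mm high, on a thin stem. This point: half-way up the knob, 36 mm above the disc's top face, 60 mm above its underside, 72 mm above the spigot's underside.
- lid_base (a point): The same lid: centre of the underside of its spigot, on which it stands when set down on a flat surface (the disc's edge is then 12 mm off that surface). z is the lid's axis, up when the knob is up. At the start the lid lies on the furnace.
- furnace: The fixed top-loading furnace: a grey square base 226 mm wide, 72 mm high, with a control panel, and on it a round steel-jacketed chamber housing 236 mm across, whose flat white rim is 220 mm above the bench. Origin at the centre of its underside; z up; its panel faces its own -x. A probe and a cord stick out behind, below the rim.
- furnace_mouth (a point): The centre of the furnace's round mouth, at rim height (220 mm above the bench). The chamber is a plain round well 150 mm in diameter and 100 mm deep, with the coil let into its wall. The lid's spigot hangs in the mouth with 6 mm play all round; seated, the lid's disc rests flat on the rim, its spigot 12 mm below it.
- chamber_floor (a point): The centre of the flat floor of the chamber, 99.5 mm below the rim.
- board: The fixed refractory board for the lid: an off-white slab 220 x 220 x 25 mm lying flat on the bench. Origin at the centre of its underside, z up.
- board_top (a point): The centre of the board's top face, 25 mm above the bench.
- casting_centre (a point): The cracked water-outlet casting, plain aluminium, 66 mm high, about 0.22 kg, standing on its flange (90 mm long along x, 50 mm wide, 10 mm thick, two bolt ears); from it rises an open round neck 40 mm across (46 mm at its foot) with a bead 43 mm across at the top. This point is on the neck's axis, half-way up, 33 mm above its underside; z runs up the neck.
- piston_centre (a point): A bystander: an aluminium piston standing upright, 76 mm in diameter, 62 mm high. This point is on its axis, 31 mm above its underside.
- sprocket_centre (a point): A bystander: a dark steel toothed sprocket lying flat, 102 mm in diameter, 18 mm thick, 24 mm at its hub. This point is on its axis, 12 mm above its underside.
Things that resemble listed ones, but are neither listed nor needed, are in the scene too. Leave any yellow look-alike of the part that bears lid_knob alone. What is shaped like the part that bears casting_centre but green is not meant.

How it is judged:
By the outcome, as a careful person would: the job done as asked, in the order asked, and still so for the second after the job is handed in, with the robot touching nothing.
It also fails if it takes over 70 s, if anything falls off the work surface, if the arm or the gripper's body presses on something with over 40 N, if the wrist force passes 120 N, or if a joint passes its speed limit or range.

ROBOT

A 7-joint arm with a two-finger parallel gripper is mounted at the origin on the work surface. World frame = base frame: x ahead of the robot, y to its left, z up, the work surface at z = 0. Lengths are in m, angles in rad, forces in N, time in s.
With the tool pointing down it reaches from about 0.35 to 0.775 m from the base axis. Payload 3.1 kg.
Tool frame: the origin (TCP) lies on the centre line of the jaws, within the pads' length; the fingertips stand 19 mm ahead of it and the grasp point (between the pads) is the TCP; z points along the fingers, y is the line along which they close (so a half turn about z gives the same grasp; the last joint's range is limited). The gripper opens to 85 mm and grips with 20 to 120 N. Pads are 22 mm wide; open, the fingers measure 114 mm over their backs; the gripper's body (76 mm by 85 mm) begins 54 mm behind the grasp point. The pads swing forward as they close: fully open they stand 13 mm farther back than shut.
Start: joints at [-1.264, 0.311, 0.014, 1.512, -0.004, 1.319, -0.027], TCP at [0.188, 0.517, 0.25] pointing down, gripper open.
Joint ranges: [-2.7, 2.7], [-0.3, 1.91], [-1.27, 1.3], [0.12, 2.57], [-1.44, 4.58], [0.2, 2.03], [-3.05, 3.05]. Speed limits (rad/s): [2.79, 2.79, 3.14, 3.14, 3.14, 3.14, 3.14].

INTERFACE

Orientations are given as a unit quaternion [w, x, y, z].
In Python, from rig import r gives the robot as it stands.
- The arm moves only by the shell command python3 -m creep 'ROWS' [OPENING]. ROWS is JSON, a list of rows, each a list of 4 numbers: the shift along the tool's x, y, z scaled (see below), then the turn about the tool's z scaled (see below). In form: [[tx, ty, tz, spin], ...]. A call has exactly 10 rows; each row shifts and turns the commanded pose from where the row before left it, along the tool's axes as they then stand; what a row does not reach is not made up. The controller multiplies each number of a shift by 0.03 m and each number of a turn by 5 degrees. A row lasts 1/10 s, in which the tool goes at most 50 mm and 8.59 degrees, less where a joint would pass 70% of its speed; a pose out of reach is approached as far as the arm can. A call with a number of a shift or a turn outside -1 to 1 is refused whole. A call with a gripper value outside its range is refused whole. OPENING is the closure, from -1 (fully open) to 1 (shut), so that 0 is half open, set as the call begins (- or left out, the last holds). The fingers move at their own pace and stop on an object; the grip force is fixed at half the most. Time passes only in rows, so rows that do not move let the fingers close, or fill a call up. It gives the time, the measured TCP pose, the force, the opening and the grip force at its end, in the units of the state.
- r.sense(): the state, without advancing time (a new reading comes with each control period).
- r.camera(name): name is "side" or "top"; returns (picture, depth): 400x640x3 uint8, blue, green, red; 400x640 float32, m along the optical axis (not along the pixel's ray), 0 where there is no reading.
- r.camera_params(name): a dict with "fov_y" (degrees; the focal length in pixels is half the picture's height over the tangent of half this angle, whatever the lens; pixels are square), "cx", "cy" (the principal point, pixels), "rvec" (rotation vector, rad) and "tvec" (3), from world to camera coordinates, as OpenCV has them. Camera axes: x right, y down, z forward; pixel columns grow to the right and rows downward; lengths in m; the calibration is good to about 2 mm. A picture is of the moment at which its call begins. camera_params takes no time and is no camera call.
- r.job_done(): hands the job in; it is judged then, once.
The state is a dict: "t": time; "qpos": joint angles; "joint_vel": joint speeds; "joint_torque": joint torques, N m; "eef_pos": TCP position; "tcp_rot": TCP orientation; "wrist_force": force on the tool from outside, world axes, zero at the start; "ft_torque": the same for the moment, N m; "width": finger opening in m; "finger_force": force on a finger pad.
Only numpy, scipy, OpenCV 4.12 (cv2) and the standard library are available. Lean on these libraries where they do the work, as an engineer would, in place of code of your own. Each camera call takes 0.05 s, during which the arm holds its last target. There are 200 camera calls.

## Working session

There is one attempt and no reset: what is moved stays moved. The work goes in short steps, Python scripts to look and compute and a shell command to move; the robot and the scene stay as the last step left them, time stands still between calls to the robot, and variables do not carry over. Pictures are saved under pics/ and viewed, at most 10 in all, crops included, and the job is handed in when it is done.

```bash
mkdir -p pics; cat > h.py <<'E'
import numpy as np, cv2
from rig import r
def cam(n):
    p=r.camera_params(n); im,d=r.camera(n)
    R=cv2.Rodrigues(np.array(p['rvec'],float))[0]; t=np.array(p['tvec'],float).ravel()
    f=200/np.tan(np.radians(p['fov_y'])/2)
    return im,d,R,t,f,p['cx'],p['cy']
def world(c):
    im,d,R,t,f,cx,cy=c
    v,u=np.mgrid[:400,:640]
    P=np.stack([(u-cx)/f*d,(v-cy)/f*d,d],-1)
    return (P-t)@R
E
python3 - <<'E'
from h import *
for n in("side","top"):
    c=cam(n);cv2.imwrite(f"pics/{n}0.png",c[0]);np.savez(f"{n}0.npz",im=c[0],W=world(c),d=c[1])
    print(n,-c[2].T@c[3],c[4:])
s=r.sense();print({k:np.round(v,3) for k,v in s.items()})
E
```

```text
side [0.1457294  1.03447153 1.17380509] (np.float64(513.3156932023644), 314.97738977545396, 199.07240654466761)
top [0.37701676 0.02336483 1.28743616] (np.float64(431.6589590823285), 320.2483182410497, 196.5294734267864)
{'t': np.float64(0.1), 'qpos': array([-1.264,  0.312,  0.014,  1.513, -0.004,  1.319, -0.027]), 'joint_vel': array([ 0.   , -0.002, -0.001, -0.004, -0.001,  0.001,  0.001]), 'joint_torque': array([ 1.0000e-03, -3.8085e+01,  1.4700e-01, -2.3124e+01,  1.2000e-02,
        8.0000e-03, -0.0000e+00]), 'eef_pos': array([0.188, 0.516, 0.249]), 'tcp_rot': array([-0.   ,  0.173,  0.985, -0.001]), 'wrist_force': array([ 0.133, -0.217, -0.304]), 'ft_torque': array([-0.024,  0.034, -0.001]), 'finger_force': np.float64(0.0), 'width': np.float64(0.085)}
```

View pics/top0.png

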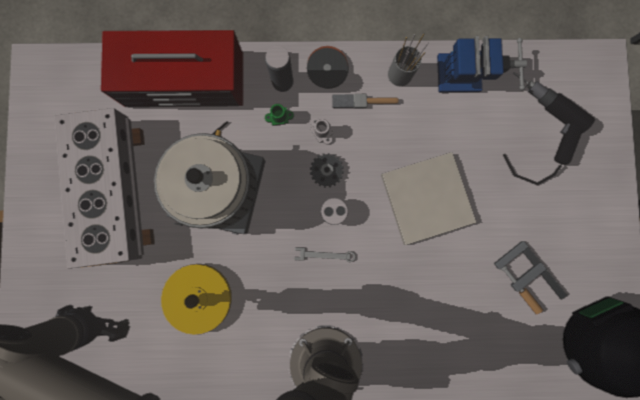

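View pics/side0.png

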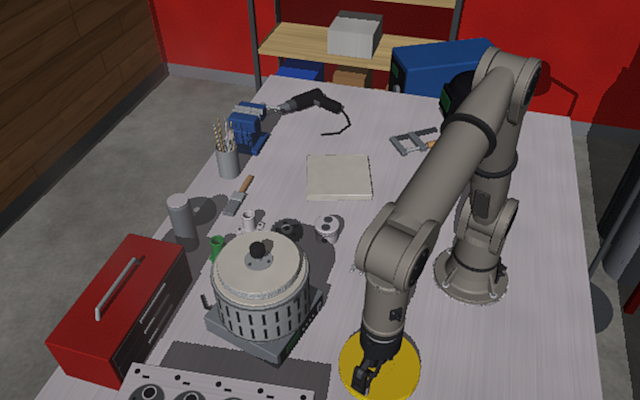

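Lids: the off-white one on the furnace, top (201,180), is the one meant; the yellow one at (196,299) is the look-alike. Castings: plain aluminium at top (322,130) fits; the green one at (278,115) is not meant. Next I confirm this in a crop and measure.

```bash
python3 - <<'E'
from h import *
D=np.load("top0.npz");im,W=D['im'],D['W']
S=np.load("side0.npz");sm,SW=S['im'],S['W']
a=cv2.resize(im[95:225,150:370],None,fx=3.4,fy=3.4,interpolation=cv2.INTER_CUBIC)
cv2.imwrite("pics/crop1.png",a)
def circ(W,cx,cy,rad,z0,z1,name):
    m=(W[...,2]>z0)&(W[...,2]<z1)&(np.hypot(W[...,0]-cx,W[...,1]-cy)<rad)
    P=W[m];
    if len(P)<5: print(name,len(P));return
    (c,rr)=cv2.minEnclosingCircle(P[:,:2].astype(np.float32))
    print(name,len(P),'mean',P.mean(0).round(4),'enc',np.round(c,4),round(rr,4),'zmed',np.median(P[:,2]).round(4))
print(W[180,201],W[130,322],W[200,430])
for n,w in(("top",W),("side",SW)):
    x,y=W[180,215][:2]
    circ(w,x,y,.15,.238,.252,n+" lid disc")
    circ(w,x,y,.15,.270,.31,n+" knob")
    x,y=W[130,322][:2]
    circ(w,x,y,.06,.055,.08,n+" cast top")
    circ(w,x,y,.06,.006,.016,n+" flange")
    x,y=W[200,430][:2]
    circ(w,x,y,.18,.018,.035,n+" board")
m=((W[...,2]>.018)&(W[...,2]<.035)&(np.hypot(W[...,0]-x,W[...,1]-y)<.18)).astype(np.uint8)
P=W[m>0][:,:2].astype(np.float32);print(cv2.minAreaRect(P))
x,y=W[130,322][:2]
m=(W[...,2]>.005)&(W[...,2]<.018)&(np.hypot(W[...,0]-x,W[...,1]-y)<.06)
print(W[m].round(3).tolist())
E
```

```text
[0.50607154 0.29041469 0.27807333] [6.83654065e-01 9.62963770e-05 2.67041609e-02] [ 0.47149515 -0.3155016   0.02264995]
top lid disc 4884 mean [0.5151 0.3036 0.2444] enc [0.5164 0.3046] 0.0992 zmed 0.2445
top knob 223 mean [0.515  0.3024 0.2912] enc [0.516  0.3051] 0.0187 zmed 0.2928
top cast top 92 mean [0.6869 0.0008 0.0654] enc [0.6867 0.0018] 0.0217 zmed 0.066
top flange 208 mean [ 0.6801 -0.0007  0.0108] enc [ 0.6803 -0.0018] 0.0567 zmed 0.0108
top board 5543 mean [ 0.4775 -0.3105  0.0256] enc [ 0.479  -0.3122] 0.1547 zmed 0.0256
side lid disc 3925 mean [0.5114 0.3174 0.243 ] enc [0.5141 0.3099] 0.1012 zmed 0.243
side knob 222 mean [0.5115 0.315  0.2867] enc [0.5138 0.3106] 0.0183 zmed 0.29
side cast top 90 mean [0.6838 0.0071 0.062 ] enc [0.6866 0.008 ] 0.0242 zmed 0.0627
side flange 116 mean [0.685  0.0114 0.0099] enc [0.6865 0.0029] 0.044 zmed 0.0096
side board 2499 mean [ 0.4743 -0.2987  0.0232] enc [ 0.4748 -0.3044] 0.1519 zmed 0.0231
((0.4787531793117523, -0.311767041683197), (0.22004450857639313, 0.22194404900074005), 16.713502883911133)
[[0.732, -0.013, 0.006], [0.732, -
[... 4985 characters left out ...]
, -0.027, 0.009], [0.654, 0.009, 0.013], [0.653, 0.006, 0.014], [0.655, 0.003, 0.008], [0.655, -0.003, 0.005], [0.653, -0.006, 0.013], [0.655, -0.012, 0.006], [0.654, -0.015, 0.01], [0.653, -0.018, 0.013], [0.653, -0.021, 0.012], [0.654, -0.024, 0.01], [0.653, -0.027, 0.012], [0.652, 0.006, 0.006], [0.65, -0.006, 0.014], [0.651, -0.009, 0.009], [0.651, -0.012, 0.012], [0.651, -0.015, 0.008], [0.65, -0.018, 0.014], [0.65, -0.021, 0.012], [0.652, -0.024, 0.006], [0.648, -0.012, 0.009], [0.648, -0.015, 0.011], [0.647, -0.018, 0.013], [0.648, -0.021, 0.01], [0.639, -0.018, 0.006], [0.637, -0.021, 0.005], [0.636, -0.027, 0.006], [0.634, 0.006, 0.006], [0.631, 0.019, 0.006], [0.628, 0.019, 0.006]]
```

View pics/crop1.png

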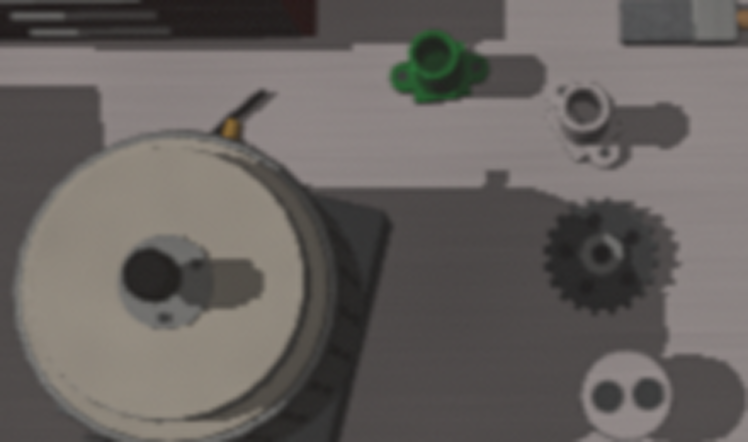

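The crop shows the off-white lid with a dark knob at crop (152,275) on the furnace. The plain casting is at crop (585,107), and the green look-alike is at (435,57). The identities are confirmed.

```bash
cat > go.py <<'E'
import sys
from h import *
from scipy.spatial.transform import Rotation as Ro
s=r.sense();q=s['tcp_rot'];R=Ro.from_quat([q[1],q[2],q[3],q[0]])
x,y,z=map(float,sys.argv[1:4]);d=np.array([x,y,z])-s['eef_pos']
print('tool shift, units:',(R.inv().apply(d)/.03).round(2),'yaw of tool y:',np.degrees(np.arctan2(*R.as_matrix()[[1,0],1])).round(1),'tcp',s['eef_pos'].round(4))
E
python3 -m creep '[[0,0,-1,0],[0,0,-1,0],[0,0,-1,0],[0,0,-1,0],[0,0,0,0],[0,0,0,0],[0,0,0,0],[0,0,0,0],[0,0,0,0],[0,0,0,0]]'; python3 go.py 0.515 0.3075 0.37
```

```text
t: 1.1
eef_pos: [0.1879, 0.5167, 0.3696]
tcp_rot: [-0.0, 0.173, 0.985, -0.001]
wrist_force: [0.7, 0.1, 0.7]
width: 0.0853
finger_force: 0.0
tool shift, units: [-1.263e+01 -2.830e+00 -1.000e-02] yaw of tool y: 70.0 tcp [0.1879 0.5167 0.3696]
```

```bash
python3 -m creep '[[-1,-0.22,0,0],[-1,-0.22,0,0],[-1,-0.22,0,0],[-1,-0.22,0,0],[-1,-0.22,0,0],[-1,-0.22,0,0],[-1,-0.22,0,0],[-1,-0.22,0,0],[-1,-0.22,0,0],[-1,-0.22,0,0]]'>/dev/null
python3 -m creep '[[-0.9,-0.22,0,0],[-0.9,-0.22,0,0],[-0.8,-0.2,0,0],[0,0,0,0],[0,0,0,0],[0,0,0,0],[0,0,0,0],[0,0,0,0],[0,0,0,0],[0,0,0,0]]'>/dev/null; python3 go.py 0.515 0.3075 0.281
python3 - <<'E'
from h import *
c=cam("side");cv2.imwrite("pics/side1.png",cv2.resize(c[0][150:400,150:400],None,fx=2.4,fy=2.4))
E
```

```text
tool shift, units: [-0.04 -0.    2.98] yaw of tool y: 70.1 tcp [0.5138 0.3079 0.3704]
```

View pics/side1.png

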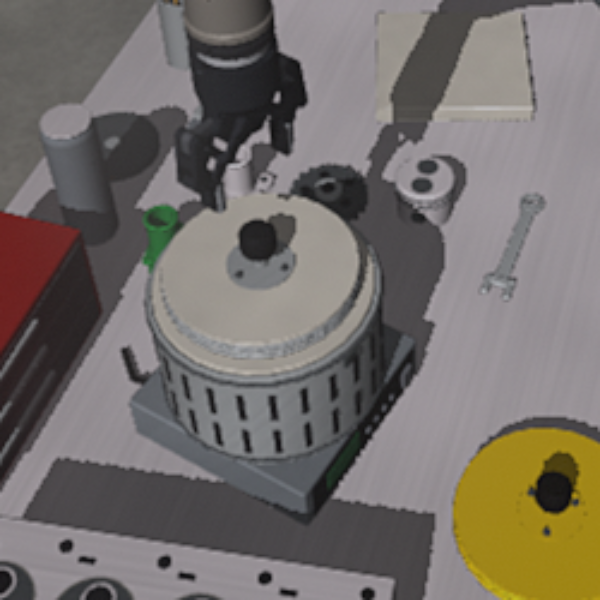

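The open gripper is over the lid, with the fingers at about (200,180) and (290,110) straddling the knob at (257,240) below. I descend now.

```bash
python3 -m creep '[[0,0,0.5,0],[0,0,0.5,0],[0,0,0.5,0],[0,0,0.4,0],[0,0,0.4,0],[0,0,0.3,0],[0,0,0.2,0],[0,0,0.1,0],[0,0,0,0],[0,0,0,0]]'
python3 -m creep '[[0,0,0,0],[0,0,0,0],[0,0,0,0],[0,0,0,0],[0,0,0,0],[0,0,0,0],[0,0,0,0],[0,0,0,0],[0,0,0,0],[0,0,0,0]]' 1
```

```text
t: 4.15
eef_pos: [0.5144, 0.3078, 0.2838]
tcp_rot: [0.0, 0.173, 0.985, 0.0]
wrist_force: [0.5, -0.1, 0.3]
width: 0.0851
finger_force: 0.0
t: 5.15
eef_pos: [0.5142, 0.3074, 0.2838]
tcp_rot: [0.0, 0.174, 0.985, -0.0]
wrist_force: [-1.7, -1.9, 5.2]
width: 0.0356
finger_force: 61.3
```

```bash
python3 -m creep '[[0,0,-0.1,0],[0,0,-0.2,0],[0,0,-0.3,0],[0,0,-0.4,0],[0,0,-0.5,0],[0,0,-0.6,0],[0,0,-0.4,0],[0,0,-0.2,0],[0,0,0,0],[0,0,0,0]]'
python3 - <<'E'
from h import *
c=cam("side");cv2.imwrite("pics/side2.png",c[0])
E
python3 go.py 0.477 -0.309 0.37
```

```text
t: 6.15
eef_pos: [0.5138, 0.3076, 0.3636]
tcp_rot: [-0.001, 0.173, 0.985, -0.0]
wrist_force: [-0.1, 0.2, -7.7]
width: 0.0356
finger_force: 60.6
tool shift, units: [ -5.87 -19.73  -0.2 ] yaw of tool y: 70.0 tcp [0.5137 0.3075 0.3632]
```

View pics/side2.png

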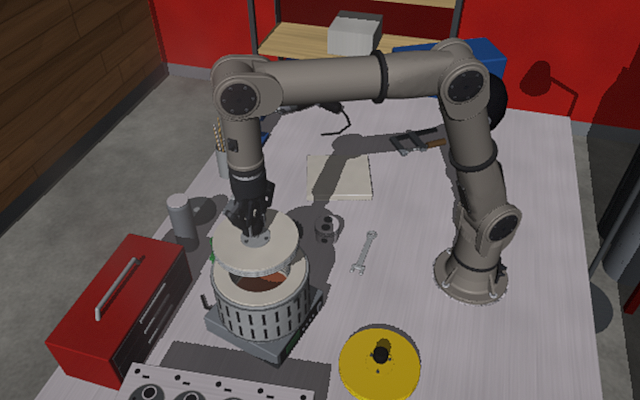

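The lid hangs level from the gripper at (255,243), with the open mouth below at (265,285). I carry it to the board.

```bash
python3 -m creep '[[-0.1,-0.3,0,0],[-0.2,-0.6,0,0],[-0.27,-0.9,0,0],[-0.3,-1,0,0],[-0.3,-1,0,0],[-0.3,-1,0,0],[-0.3,-1,0,0],[-0.3,-1,0,0],[-0.3,-1,0,0],[-0.3,-1,0,0]]'>/dev/null
python3 -m creep '[[-0.3,-1,0,0],[-0.3,-1,0,0],[-0.3,-1,0,0],[-0.3,-1,0,0],[-0.3,-1,0,0],[-0.3,-1,0,0],[-0.3,-1,0,0],[-0.3,-1,0,0],[-0.3,-1,0,0],[-0.2,-0.6,0,0]]'
python3 - <<'E'
from h import *
for n in("side","top"):
    c=cam(n);cv2.imwrite(f"pics/{n}3.png",c[0]);W=world(c);np.savez(f"{n}3.npz",im=c[0],W=W,d=c[1])
    # furnace rim (annulus at z .22) and casing
    m=(abs(W[...,2]-.22)<.007)&(np.hypot(W[...,0]-.515,W[...,1]-.307)<.14)
    P=W[m][:,:2].astype(np.float32);e=cv2.minEnclosingCircle(cv2.convexHull(P));print(n,'rim',len(P),np.round(e[0],4),e[1])
    x,y=e[0];a=np.arctan2(P[:,1]-y,P[:,0]-x);rr=np.hypot(P[:,0]-x,P[:,1]-y)
    # inner edge fit
    I=np.array([P[(abs(a-t)<.09)][rr[abs(a-t)<.09].argmin()] for t in np.arange(-3,3.1,.17) if (abs(a-t)<.09).any()])
    O=np.array([P[(abs(a-t)<.09)][rr[abs(a-t)<.09].argmax()] for t in np.arange(-3,3.1,.17) if (abs(a-t)<.09).any()])
    for Q in(I,O):
        s=np.linalg.lstsq(np.c_[2*Q,np.ones(len(Q))],(Q**2).sum(1),rcond=None)[0];print(s[:2].round(4),np.sqrt(s[2]+s[0]**2+s[1]**2).round(4))
    m=(abs(W[...,2]-.12)<.008)&(np.hypot(W[...,0]-.515,W[...,1]-.307)<.07);print('floor',m.sum(),np.median(W[m],0))
    m=(W[...,2]>.018)&(W[...,2]<.035)&(np.hypot(W[...,0]-.478,W[...,1]+.31)<.18)
    print('board',m.sum(),cv2.minAreaRect(W[m][:,:2].astype(np.float32)))
E
python3 go.py 0.477 -0.309 0.37
```

```text
t: 8.2
eef_pos: [0.48, -0.2722, 0.364]
tcp_rot: [-0.001, 0.176, 0.984, -0.001]
wrist_force: [-0.6, 0.4, -6.3]
width: 0.0352
finger_force: 60.9
side rim 3454 [0.5085 0.3108] 0.12237805128097534
[0.5129 0.3103] 0.0739
[0.5125 0.3107] 0.118
floor 754 [0.53074445 0.27674375 0.11936786]
board 2479 ((0.47668811678886414, -0.3065640926361084), (0.22001056373119354, 0.22949755191802979), 16.949129104614258)
top rim 4140 [0.5124 0.3076] 0.12238185107707977
[0.5148 0.3053] 0.0747
[0.5142 0.3056] 0.1182
floor 1824 [0.51816959 0.31349433 0.12082286]
board 1584 ((0.46385717391967773, -0.26238763332366943), (0.2202874720096588, 0.11984468996524811), 17.217159271240234)
tool shift, units: [-0.34 -1.14 -0.2 ] yaw of tool y: 69.5 tcp [ 0.4795 -0.2735  0.3639]
```

View pics/top3.png

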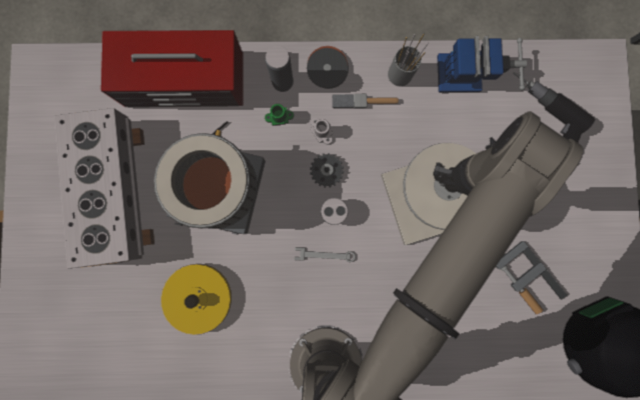

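The top view shows the lid, about (445,187), nearing the board at (430,198), and the empty furnace mouth at about (203,180). The two cameras agree on offsets, with the mouth at (0.514, 0.308).

```bash
python3 -m creep '[[-0.17,-0.57,0.4,0],[-0.17,-0.57,0.8,0],[0,0,1,0],[0,0,1,0],[0,0,1,0],[0,0,1,0],[0,0,0.8,0],[0,0,0.5,0],[0,0,0.2,0],[0,0,0,0]]'
python3 go.py 0.478 -0.309 0.103
```

```text
t: 9.3
eef_pos: [0.4799, -0.3028, 0.1625]
tcp_rot: [-0.001, 0.173, 0.985, 0.001]
wrist_force: [0.1, 0.4, -6.1]
width: 0.0355
finger_force: 61.2
tool shift, units: [-0.02 -0.22  1.98] yaw of tool y: 70.1 tcp [ 0.4799 -0.3028  0.1625]
```

```bash
python3 -m creep '[[0,-0.11,0.2,0],[0,-0.11,0.3,0],[0,0,0.3,0],[0,0,0.3,0],[0,0,0.2,0],[0,0,0.2,0],[0,0,0.1,0],[0,0,0.1,0],[0,0,0,0],[0,0,0,0]]'
python3 go.py 0.478 -0.309 0.101
```

```text
t: 10.3
eef_pos: [0.4783, -0.3102, 0.1125]
tcp_rot: [0.0, 0.173, 0.985, -0.0]
wrist_force: [-0.7, -0.9, -6.3]
width: 0.0354
finger_force: 61.5
tool shift, units: [0.02 0.03 0.38] yaw of tool y: 70.0 tcp [ 0.4783 -0.3102  0.1125]
```

```bash
python3 -m creep '[[0,0,0.05,0],[0,0,0.05,0],[0,0,0.05,0],[0,0,0.05,0],[0,0,0.04,0],[0,0,0.03,0],[0,0,0.03,0],[0,0,0.02,0],[0,0,0,0],[0,0,0,0]]'
```

```text
t: 11.3
eef_pos: [0.4782, -0.31, 0.1027]
tcp_rot: [0.0, 0.173, 0.985, -0.0]
wrist_force: [-0.3, 0.1, -7.3]
width: 0.0355
finger_force: 61.5
```

```bash
python3 -m creep '[[0,0,0.02,0],[0,0,0.02,0],[0,0,0.02,0],[0,0,0.02,0],[0,0,0.02,0],[0,0,0,0],[0,0,0,0],[0,0,0,0],[0,0,0,0],[0,0,0,0]]'
```

```text
t: 12.3
eef_pos: [0.4782, -0.31, 0.1008]
tcp_rot: [0.0, 0.173, 0.985, 0.0]
wrist_force: [-4.4, 4.0, 5.8]
width: 0.0354
finger_force: 62.5
```

Contact. I release and rise.

```bash
python3 -m creep '[[0,0,0,0],[0,0,0,0],[0,0,0,0],[0,0,0,0],[0,0,0,0],[0,0,0,0],[0,0,0,0],[0,0,-0.2,0],[0,0,-0.5,0],[0,0,-0.8,0]]' -1
python3 -m creep '[[0,0,-1,0],[0,0,-1,0],[0,0,-1,0],[0,0,-1,0],[0,0,-0.5,0],[0,0,0,0],[0,0,0,0],[0,0,0,0],[0,0,0,0],[0,0,0,0]]'
python3 - <<'E'
from h import *
c=cam("side");W=world(c);x,y=.478,-.309
cv2.imwrite("pics/side4.png",c[0])
m=(W[...,2]>.055)&(W[...,2]<.068)&(np.hypot(W[...,0]-x,W[...,1]-y)<.15)
P=W[m];print('lid',len(P),cv2.minEnclosingCircle(P[:,:2].astype(np.float32)),np.median(P[:,2]))
A=np.c_[P[:,:2],np.ones(len(P))];print('plane',np.linalg.lstsq(A,P[:,2],rcond=None)[0])
E
python3 go.py 0.6865 0.004 0.28
```

```text
t: 13.3
eef_pos: [0.4772, -0.3093, 0.1441]
tcp_rot: [-0.002, 0.174, 0.985, 0.001]
wrist_force: [-0.8, -0.3, -0.0]
width: 0.0854
finger_force: 0.0
t: 14.3
eef_pos: [0.4778, -0.3097, 0.2786]
tcp_rot: [-0.001, 0.173, 0.985, 0.0]
wrist_force: [-0.0, 0.3, -0.0]
width: 0.0855
finger_force: 0.0
lid 1436 ((0.4806574583053589, -0.3067933917045593), 0.10322526842355728) 0.05956493444102433
plane [-0.00048803  0.00085837  0.06013414]
tool shift, units: [-2.96 12.21 -0.04] yaw of tool y: 70.0 tcp [ 0.4779 -0.3098  0.2789]
```

The lid is flat and centred on the board. Next I move over the casting.

```bash
python3 -m creep '[[-0.2,0.7,0,0],[-0.24,1,0,0],[-0.24,1,0,0],[-0.24,1,0,0],[-0.24,1,0,0],[-0.24,1,0,0],[-0.24,1,0,0],[-0.24,1,0,0],[-0.24,1,0,0],[-0.24,1,0,0]]'>/dev/null
python3 -m creep '[[-0.24,1,0,0],[-0.2,0.9,0,0],[-0.16,0.6,0,0],[0,0,1,0],[0,0,1,0],[0,0,1,0],[0,0,1,0],[0,0,0.5,0],[0,0,0,0],[0,0,0,0]]'
python3 go.py 0.6865 0.004 0.049
python3 - <<'E'
from h import *
c=cam("side");cv2.imwrite("pics/side5.png",cv2.resize(c[0][120:300,180:380],None,fx=3,fy=3))
E
```

```text
t: 16.35
eef_pos: [0.6873, 0.0035, 0.1456]
tcp_rot: [0.001, 0.173, 0.985, 0.0]
wrist_force: [-1.0, -0.3, 0.8]
width: 0.0853
finger_force: 0.0
tool shift, units: [0.04 0.01 3.22] yaw of tool y: 70.0 tcp [0.6873 0.0035 0.1456]
```

View pics/side5.png

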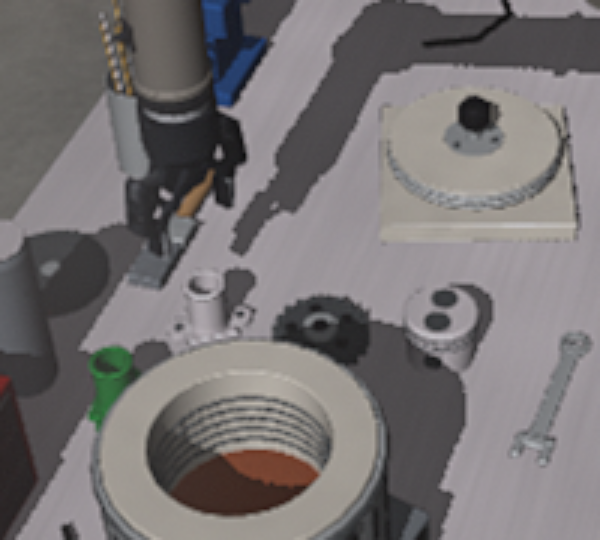

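The lid sits flat and centred on the board at (475,150), and the gripper is above the casting at (207,305) with a clear way down. The green casting is at (110,385), out of the fingers' path.

```bash
python3 -m creep '[[0.04,0,0.5,0],[0,0,0.6,0],[0,0,0.6,0],[0,0,0.5,0],[0,0,0.4,0],[0,0,0.3,0],[0,0,0.2,0],[0,0,0.1,0],[0,0,0,0],[0,0,0,0]]'
python3 -m creep '[[0,0,0,0],[0,0,0,0],[0,0,0,0],[0,0,0,0],[0,0,0,0],[0,0,0,0],[0,0,0,0],[0,0,0,0],[0,0,0,0],[0,0,0,0]]' 1
```

```text
t: 17.4
eef_pos: [0.686, 0.0039, 0.0493]
tcp_rot: [0.001, 0.173, 0.985, 0.0]
wrist_force: [-0.5, -0.6, -0.1]
width: 0.0851
finger_force: 0.0
t: 18.4
eef_pos: [0.6862, 0.004, 0.0495]
tcp_rot: [0.001, 0.173, 0.985, 0.0]
wrist_force: [0.7, -1.3, 5.4]
width: 0.0396
finger_force: 63.1
```

```bash
python3 -m creep '[[0,0,-0.3,0],[0,0,-0.7,0],[0,0,-1,0],[0,0,-1,0],[0,0,-1,0],[0,0,-1,0],[0,0,-1,0],[0,0,-1,0],[0,0,-1,0],[0,0,-1,0]]'
python3 -m creep '[[0,0,-1,0],[0,0,-0.4,0],[0,0,0,0],[0,0,0,0],[0,0,0,0],[0,0,0,0],[0,0,0,0],[0,0,0,0],[0,0,0,0],[0,0,0,0]]'
python3 go.py 0.514 0.308 0.35
python3 - <<'E'
from h import *
c=cam("side");cv2.imwrite("pics/side6.png",cv2.resize(c[0][100:320,150:420],None,fx=2.4,fy=2.4))
E
```

```text
t: 19.4
eef_pos: [0.6845, 0.0041, 0.3184]
tcp_rot: [-0.002, 0.174, 0.985, -0.0]
wrist_force: [1.7, 0.4, -1.8]
width: 0.0391
finger_force: 62.3
t: 20.4
eef_pos: [0.6855, 0.004, 0.3607]
tcp_rot: [0.0, 0.173, 0.985, 0.0]
wrist_force: [-0.5, 0.2, -2.3]
width: 0.0394
finger_force: 62.3
tool shift, units: [8.84 7.57 0.36] yaw of tool y: 70.0 tcp [0.6855 0.004  0.3607]
```

View pics/side6.png

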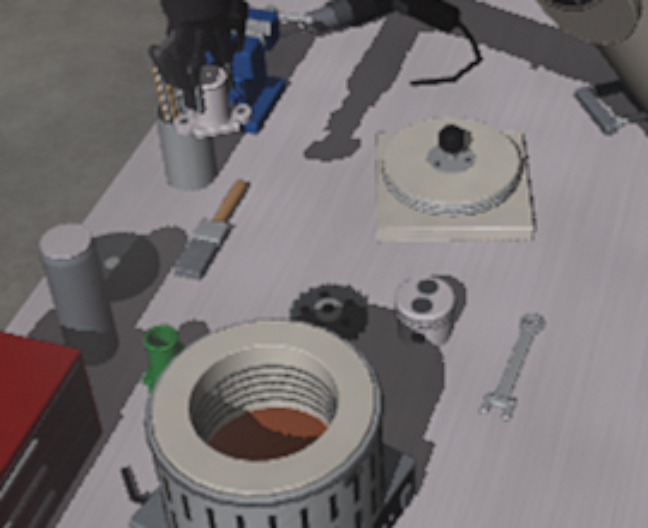

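The plain casting is held upright at (210,110), flange level; the sprocket and piston have not moved. I move over the mouth.

```bash
python3 -m creep '[[0.5,0.43,0,0],[0.9,0.77,0,0],[1,0.86,0,0],[1,0.86,0,0],[1,0.86,0,0],[1,0.86,0,0],[1,0.86,0,0],[1,0.86,0,0],[1,0.86,0,0],[0.44,0.35,0,0]]'>/dev/null
python3 -m creep '[[0,0,0,0],[0,0,0,0],[0,0,0.5,0],[0,0,0.5,0],[0,0,0.5,0],[0,0,0.5,0],[0,0,0.3,0],[0,0,0.1,0],[0,0,0,0],[0,0,0,0]]'
python3 go.py 0.514 0.308 0.175
```

```text
t: 22.45
eef_pos: [0.5146, 0.3078, 0.2896]
tcp_rot: [0.001, 0.174, 0.985, 0.0]
wrist_force: [0.9, 0.1, -1.7]
width: 0.0392
finger_force: 62.3
tool shift, units: [ 0.03 -0.    3.82] yaw of tool y: 70.0 tcp [0.5146 0.3078 0.2896]
```

```bash
python3 -m creep '[[0,0,0.2,0],[0,0,0.4,0],[0,0,0.5,0],[0,0,0.5,0],[0,0,0.5,0],[0,0,0.5,0],[0,0,0.4,0],[0,0,0.3,0],[0,0,0.2,0],[0,0,0.1,0]]'
python3 -m creep '[[0,0,0.05,0],[0,0,0.05,0],[0,0,0.05,0],[0,0,0.03,0],[0,0,0.03,0],[0,0,0.03,0],[0,0,0,0],[0,0,0,0],[0,0,0,0],[0,0,0,0]]'
```

```text
t: 23.45
eef_pos: [0.5138, 0.308, 0.1801]
tcp_rot: [-0.0, 0.173, 0.985, -0.0]
wrist_force: [-0.6, 0.4, -2.9]
width: 0.0394
finger_force: 62.3
t: 24.45
eef_pos: [0.5139, 0.308, 0.1736]
tcp_rot: [0.0, 0.173, 0.985, 0.0]
wrist_force: [-0.2, 1.0, -2.1]
width: 0.0394
finger_force: 62.3
```

```bash
python3 -m creep '[[0,0,0.03,0],[0,0,0.03,0],[0,0,0.02,0],[0,0,0.02,0],[0,0,0.02,0],[0,0,0.01,0],[0,0,0,0],[0,0,0,0],[0,0,0,0],[0,0,0,0]]'
```

```text
t: 25.45
eef_pos: [0.5139, 0.3081, 0.1696]
tcp_rot: [0.0, 0.173, 0.985, 0.0]
wrist_force: [0.1, 0.5, -2.3]
width: 0.039
finger_force: 62.3
```

```bash
python3 -m creep '[[0,0,0.02,0],[0,0,0.02,0],[0,0,0.02,0],[0,0,0.02,0],[0,0,0,0],[0,0,0,0],[0,0,0,0],[0,0,0,0],[0,0,0,0],[0,0,0,0]]'
```

```text
t: 26.45
eef_pos: [0.514, 0.3081, 0.1694]
tcp_rot: [0.0, 0.173, 0.985, 0.001]
wrist_force: [-4.4, -1.7, 8.4]
width: 0.0392
finger_force: 63.6
```

Seated on the floor. I open partly and rise.

```bash
python3 -m creep '[[0,0,0,0],[0,0,0,0],[0,0,0,0],[0,0,0,0],[0,0,0,0],[0,0,-0.2,0],[0,0,-0.5,0],[0,0,-0.8,0],[0,0,-1,0],[0,0,-1,0]]' -0.5
python3 -m creep '[[0,0,-1,0],[0,0,-1,0],[0,0,-1,0],[0,0,-0.5,0],[0,0,0,0],[0,0,0,0],[0,0,0,0],[0,0,0,0],[0,0,0,0],[0,0,0,0]]'
python3 go.py 0.478 -0.3095 0.37
```

```text
t: 27.45
eef_pos: [0.5138, 0.3079, 0.2735]
tcp_rot: [-0.0, 0.174, 0.985, -0.0]
wrist_force: [0.3, 0.5, -0.0]
width: 0.0643
finger_force: 0.0
t: 28.45
eef_pos: [0.5137, 0.308, 0.3766]
tcp_rot: [-0.0, 0.174, 0.985, -0.0]
wrist_force: [-0.5, -0.8, -0.6]
width: 0.0643
finger_force: 0.0
tool shift, units: [ -5.91 -19.75   0.23] yaw of tool y: 70.0 tcp [0.5137 0.308  0.3766]
```

```bash
python3 -m creep '[[-0.2,-0.6,0,0],[-0.3,-1,0,0],[-0.3,-1,0,0],[-0.3,-1,0,0],[-0.3,-1,0,0],[-0.3,-1,0,0],[-0.3,-1,0,0],[-0.3,-1,0,0],[-0.3,-1,0,0],[-0.3,-1,0,0]]' -1 >/dev/null
python3 -m creep '[[-0.3,-1,0,0],[-0.3,-1,0,0],[-0.3,-1,0,0],[-0.3,-1,0,0],[-0.3,-1,0,0],[-0.3,-1,0,0],[-0.3,-1,0,0],[-0.3,-1,0,0],[-0.3,-1,0,0],[-0.3,-1,0,0]]'>/dev/null
python3 - <<'E'
from h import *
c=cam("top");cv2.imwrite("pics/top7.png",cv2.resize(c[0][110:250,130:370],None,fx=3,fy=3,interpolation=cv2.INTER_CUBIC));W=world(c)
m=(W[...,2]>.178)&(W[...,2]<.2)&(np.hypot(W[...,0]-.515,W[...,1]-.306)<.045)
print(m.sum(),cv2.minEnclosingCircle(W[m][:,:2].astype(np.float32)),np.median(W[m][:,2]))
E
python3 go.py 0.478 -0.3095 0.101
```

```text
113 ((0.515298068523407, 0.3069899380207062), 0.021797481924295425) 0.1854929998806867
tool shift, units: [-0.01  0.18  9.19] yaw of tool y: 69.5 tcp [ 0.4764 -0.3128  0.3766]
```

View pics/top7.png

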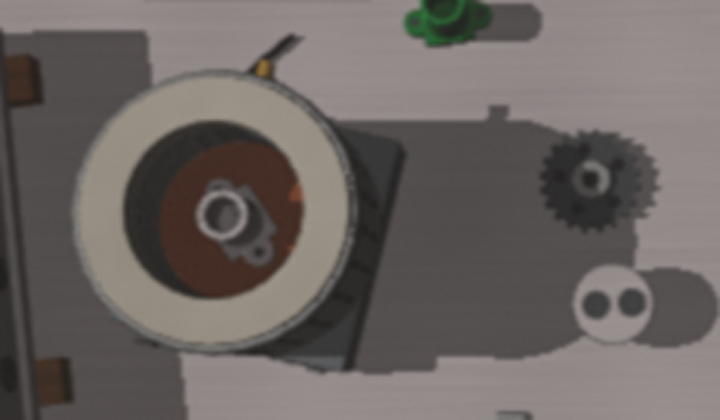

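The casting stands upright at (222,213), about 2 mm from the chamber centre. I go down for the lid.

```bash
python3 -m creep '[[0,0,0.5,0],[0,0,1,0],[0,0,1,0],[0,0,1,0],[0,0,1,0],[0,0,1,0],[0,0,0.5,0],[0,0,0.2,0],[0,0,0,0],[0,0,0,0]]'
python3 go.py 0.478 -0.3095 0.101
```

```text
t: 31.5
eef_pos: [0.4799, -0.3055, 0.1923]
tcp_rot: [0.001, 0.173, 0.985, -0.0]
wrist_force: [-0.3, 0.1, 0.0]
width: 0.0855
finger_force: 0.0
tool shift, units: [ 0.02 -0.14  3.04] yaw of tool y: 70.0 tcp [ 0.4799 -0.3055  0.1923]
```

```bash
python3 -m creep '[[0.02,-0.14,0.4,0],[0,0,0.5,0],[0,0,0.6,0],[0,0,0.5,0],[0,0,0.4,0],[0,0,0.3,0],[0,0,0.2,0],[0,0,0.1,0],[0,0,0,0],[0,0,0,0]]'
python3 -m creep '[[0,0,0,0],[0,0,0,0],[0,0,0,0],[0,0,0,0],[0,0,0,0],[0,0,0,0],[0,0,0,0],[0,0,0,0],[0,0,0,0],[0,0,0,0]]' 1
```

```text
t: 32.5
eef_pos: [0.4777, -0.3091, 0.1017]
tcp_rot: [0.001, 0.173, 0.985, -0.0]
wrist_force: [1.1, -0.0, 0.6]
width: 0.0856
finger_force: 0.0
t: 33.5
eef_pos: [0.4775, -0.3093, 0.1018]
tcp_rot: [0.0, 0.174, 0.985, -0.0]
wrist_force: [-0.7, -0.7, 5.5]
width: 0.0354
finger_force: 60.8
```

```bash
python3 -m creep '[[0,0,-0.2,0],[0,0,-0.5,0],[0,0,-0.9,0],[0,0,-1,0],[0,0,-1,0],[0,0,-1,0],[0,0,-1,0],[0,0,-1,0],[0,0,-1,0],[0,0,-1,0]]'>/dev/null
python3 -m creep '[[0,0,-0.5,0],[0,0,-0.2,0],[0,0,0,0],[0,0,0,0],[0,0,0,0],[0,0,0,0],[0,0,0,0],[0,0,0,0],[0,0,0,0],[0,0,0,0]]'
python3 go.py 0.514 0.308 0.37
```

```text
t: 35.5
eef_pos: [0.4773, -0.3088, 0.3802]
tcp_rot: [0.0, 0.173, 0.985, 0.0]
wrist_force: [0.4, 0.1, -6.4]
width: 0.0358
finger_force: 61.0
tool shift, units: [ 5.88 19.74  0.34] yaw of tool y: 70.0 tcp [ 0.4773 -0.3088  0.3802]
```

```bash
python3 -m creep '[[0.1,0.4,0,0],[0.2,0.7,0,0],[0.3,1,0,0],[0.3,1,0,0],[0.3,1,0,0],[0.3,1,0,0],[0.3,1,0,0],[0.3,1,0,0],[0.3,1,0,0],[0.3,1,0,0]]'>/dev/null
python3 -m creep '[[0.3,1,0,0],[0.3,1,0,0],[0.3,1,0,0],[0.3,1,0,0],[0.3,1,0,0],[0.3,1,0,0],[0.3,1,0,0],[0.3,1,0,0],[0.3,0.9,0,0],[0.2,0.7,0,0]]'>/dev/null
python3 -m creep '[[0.18,0.6,0,0],[0.1,0.4,0,0],[0,0,0,0],[0,0,0.2,0],[0,0,0.4,0],[0,0,0.5,0],[0,0,0.4,0],[0,0,0.2,0],[0,0,0,0],[0,0,0,0]]'
python3 go.py 0.514 0.308 0.305
python3 - <<'E'
from h import *
for n in("side","top"):
    c=cam(n);W=world(c);z=r.sense()['eef_pos'][2]
    m=(abs(W[...,2]-(z-.041))<.006)&(np.hypot(W[...,0]-.514,W[...,1]-.308)<.12)
    P=W[m];
    if len(P)>20: print(n,len(P),cv2.minEnclosingCircle(P[:,:2].astype(np.float32)),np.linalg.lstsq(np.c_[P[:,:2],np.ones(len(P))],P[:,2],rcond=None)[0])
E
```

```text
t: 38.5
eef_pos: [0.5137, 0.3067, 0.3297]
tcp_rot: [0.0, 0.174, 0.985, 0.0]
wrist_force: [0.4, -0.5, -5.9]
width: 0.0351
finger_force: 61.2
tool shift, units: [0.01 0.04 0.82] yaw of tool y: 70.0 tcp [0.5137 0.3067 0.3297]
side 3460 ((0.5151033997535706, 0.30894196033477783), 0.10044940561056137) [ 0.00258769 -0.00084402  0.28690634]
top 3594 ((0.5172613859176636, 0.30301713943481445), 0.09906556457281113) [0.00264802 0.0060178  0.28649023]
```

```bash
python3 -m creep '[[0.08,0.03,0.1,0],[0,0,0.2,0],[0,0,0.3,0],[0,0,0.2,0],[0,0,0.15,0],[0,0,0.1,0],[0,0,0.1,0],[0,0,0.05,0],[0,0,0,0],[0,0,0,0]]'
python3 -m creep '[[0,0,0.04,0],[0,0,0.04,0],[0,0,0.04,0],[0,0,0.04,0],[0,0,0.03,0],[0,0,0.03,0],[0,0,0,0],[0,0,0,0],[0,0,0,0],[0,0,0,0]]'
```

```text
t: 39.6
eef_pos: [0.5117, 0.3086, 0.2935]
tcp_rot: [0.0, 0.173, 0.985, 0.0]
wrist_force: [0.7, -0.3, -6.5]
width: 0.0353
finger_force: 61.2
t: 40.6
eef_pos: [0.5116, 0.3086, 0.2867]
tcp_rot: [0.0, 0.173, 0.985, 0.0]
wrist_force: [-0.4, 0.2, -6.5]
width: 0.035
finger_force: 61.2
```

Inside the mouth with no side force; now the last 2–3 mm.

```bash
python3 -m creep '[[0,0,0.02,0],[0,0,0.02,0],[0,0,0.02,0],[0,0,0.01,0],[0,0,0,0],[0,0,0,0],[0,0,0,0],[0,0,0,0],[0,0,0,0],[0,0,0,0]]'
```

```text
t: 41.6
eef_pos: [0.5116, 0.3086, 0.2849]
tcp_rot: [0.0, 0.173, 0.985, 0.0]
wrist_force: [-1.6, -0.2, -3.0]
width: 0.0354
finger_force: 61.5
```

```bash
python3 -m creep '[[0,0,0.02,0],[0,0,0.01,0],[0,0,0,0],[0,0,0,0],[0,0,0,0],[0,0,0,0],[0,0,0,0],[0,0,0,0],[0,0,0,0],[0,0,0,0]]'
```

```text
t: 42.6
eef_pos: [0.5116, 0.3086, 0.2848]
tcp_rot: [0.0, 0.173, 0.985, 0.0]
wrist_force: [-3.9, -1.1, 5.9]
width: 0.0355
finger_force: 62.3
```

Seated. I release, rise, move aside and check.

```bash
python3 -m creep '[[0,0,0,0],[0,0,0,0],[0,0,0,0],[0,0,0,0],[0,0,0,0],[0,0,0,0],[0,0,0,0],[0,0,-0.2,0],[0,0,-0.5,0],[0,0,-0.8,0]]' -1
python3 -m creep '[[0,0,-1,0],[0,0,-1,0],[0,0,-0.7,0],[0,-1,0,0],[0,-1,0,0],[0,-1,0,0],[0,-1,0,0],[0,-1,0,0],[0,-1,0,0],[0,-0.5,0,0]]'
python3 - <<'E'
from h import *
for n in("side","top"):
    c=cam(n);W=world(c)
    if n=="side":cv2.imwrite("pics/side9.png",cv2.resize(c[0][150:350,180:400],None,fx=2.7,fy=2.7))
    m=(abs(W[...,2]-.244)<.007)&(np.hypot(W[...,0]-.514,W[...,1]-.308)<.12)
    P=W[m];print(n,len(P),cv2.minEnclosingCircle(P[:,:2].astype(np.float32)),np.median(P[:,2]),np.linalg.lstsq(np.c_[P[:,:2],np.ones(len(P))],P[:,2],rcond=None)[0])
E
```

```text
t: 43.6
eef_pos: [0.5108, 0.3083, 0.328]
tcp_rot: [-0.001, 0.173, 0.985, -0.001]
wrist_force: [0.3, -0.7, 0.7]
width: 0.0854
finger_force: 0.0
t: 44.6
eef_pos: [0.4446, 0.1222, 0.4108]
tcp_rot: [0.001, 0.175, 0.985, 0.0]
wrist_force: [-0.1, -0.7, 0.7]
width: 0.0854
finger_force: 0.0
side 3962 ((0.5131125450134277, 0.30904337763786316), 0.10130207985639572) 0.24296980865138013 [ 0.00084008 -0.00121391  0.24294325]
top 2596 ((0.5155142545700073, 0.3074631094932556), 0.09909726679325104) 0.2442452563059878 [ 0.00032361 -0.00173079  0.24467293]
```

View pics/side9.png

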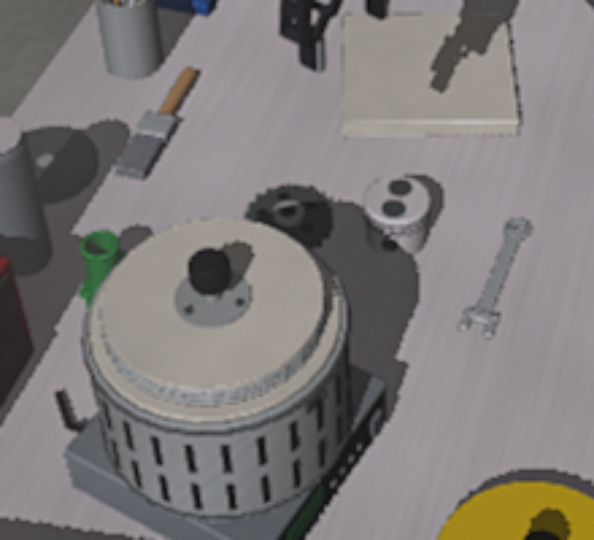

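The lid is level and fully down on the rim (knob at (210,270)). The sprocket and piston are untouched, and the gripper is clear.

```bash
python3 -c "
from rig import r
print(r.job_done())"
```

```text
the job is handed in; nothing more can be done
None
```

The job is handed in at about 45 s: the casting stands upright about 2 mm from the chamber centre, the lid is back level and fully down on the rim, and the piston and sprocket were left alone.

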